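Set the cup warmer to the third click

TASK

A mug with a handle stands on one plate of the two-plate cup warmer and an upturned cup without a handle on the other. With a fingertip, gently push the slide lever in front of the mug's plate from off to its third click, pausing for about half a second in the first and in the second click on the way, and leave it in the third; never let it go on to the fourth. Leave the other lever off, and do not lift or shift the mug, the cup or anything around the warmer.

Things in the scene. Friction and masses are not known exactly. Their poses are not given: they have to be found in the camera images.
- warmer: white cup warmer fixed to the worktop, 200 (x) by 300 mm (y), housing top 42 mm up. Origin: centre of underside; +x to its back, +y left, z up. Two round dark plates, 116 mm wide, 5 mm proud, at [0.036, 0.075] (left) and [0.036, -0.075] (right). Along its front, one lever slot before each plate, on the line x = -0.062; dashes in front of the slot mark off (longer dash) and clicks 1 to 5
- lever_left (a joint): slide travel (m) of the left black lever toward the warmer's +y. 0 = off stop at the slot's right end (lever centre at warmer [-0.062, 0.031]). 0 to 0.008: runs freely, off; starts there. Clicks 1 to 5 at 0.024, 0.040, 0.056, 0.072, 0.088 (end stop), with humps between, crests at 0.016, 0.032, 0.048, 0.064, 0.080. 3 to 6 N push it over a hump; then it snaps ahead to the click and stays when let go
- lever_right (a joint): slide travel (m) of the right black lever toward the warmer's +y. 0 = off stop at the slot's right end (lever centre at warmer [-0.062, -0.119]). 0 to 0.008: runs freely, off; starts there. Clicks 1 to 5 at 0.024, 0.040, 0.056, 0.072, 0.088 (end stop), with humps between, crests at 0.016, 0.032, 0.048, 0.064, 0.080. 3 to 6 N push it over a hump; then it snaps ahead to the click and stays when let go
- lever_left_tip (a point): centre of the top edge of the left lever, 40 mm above the housing top. The lever is an upright black paddle, 26 mm across (warmer x), 10 mm thick along its travel (warmer y), standing from 4 to 40 mm above the housing top
- lever_right_tip (a point): centre of the top edge of the right lever, 40 mm above the housing top. The lever is an upright black paddle, 26 mm across (warmer x), 10 mm thick along its travel (warmer y), standing from 4 to 40 mm above the housing top
- mug: upright white dotted mug with a side handle, 90 mm across, 122 mm with the handle, 105 mm high, loose on one of the plates. Origin: middle of the underside of cup and handle together (the round part's axis is 15 mm from it, away from the handle)
- cup: plain white cup without handle, upside down, 80 mm across, 88 mm high, loose on the other plate. Origin: centre of its underside
- teaspoon: steel teaspoon 137 mm long lying on the worktop in front of the warmer (bystander)
- supplement: white jar with ribbed lid, 54 mm across, 96 mm high, standing to the left (bystander)
- peeler: black peeler, 170 x 25 x 18 mm, lying to the right (bystander)
- pink_box: small flat carton 100 x 58 x 36 mm, to the right (bystander)

How it is judged:
By the outcome, as a careful person would: the job done as asked, in the order asked, and still so for the second after the job is handed in, with the robot touching nothing.
It also fails if it takes over 54 s, if anything falls off the work surface, if the arm or the gripper's body presses on something with over 40 N, if the wrist force passes 120 N, or if a joint passes its speed limit or range.

ROBOT

A 6-joint arm with a two-finger parallel gripper is mounted at the origin on a cart in front of the work surface, level with it; the furniture and walls round the work are solid. World frame = base frame: x ahead of the robot, y to its left, z up, the work surface at z = 0. Lengths are in mm, angles in rad, forces in N, time in s.
With the tool pointing down it reaches from about 350 to 975 mm from the base axis. Payload 7.1 kg.
Tool frame: the origin (TCP) lies at the very end of the fingers, on their centre line; the grasp point (between the pads) lies 19 mm behind it; z points along the fingers, y is the line along which they close (so a half turn about z gives the same grasp; the last joint's range is limited). The gripper opens to 88 mm and grips with 3 to 60 N. Pads are 20 mm wide; open, the fingers measure 115 mm over their backs; the gripper's body (75 mm by 178 mm) begins 61 mm behind the grasp point.
Start: joints at [1.095, 0.423, 1.63, -0, 1.089, -0.019], TCP at [275.641, 560.916, 222.675] pointing down, gripper open.
Joint ranges: [-3, 3], [-0.9, 2.11], [0.09, 2.58], [-1.31, 4.45], [0.11, 2.69], [-2.54, 2.54]. Speed limits (rad/s): [2.39, 2.39, 3.01, 3.14, 3.14, 3.14].

INTERFACE

Orientations are given as a unit quaternion [x, y, z, w].
In Python, from rig import move_ptp, move_straight, move_j, gripper_open, gripper_close, pause, ik, read_state, snapshot, camera_info, PlanningError, sign_off, search_frame, place_of gives the robot as it stands. The module is installed in compiled form; this text tells all that it offers. Calls block until the motion is done:
- move_ptp(position, orientation): joint-space move of the TCP to a pose.
- move_straight(position, speed=150, rot=None, until_force=None): straight line of the TCP; rot=None keeps the orientation; speed is the mean speed in mm/s. With until_force (N) it stops when the force on the tool has changed by that much, and returns True; else False.
- move_j(angles): joint-space move.
- gripper_open() and gripper_close(): open the fingers fully, or close them until they stop; the grip force is fixed at half the most.
- pause(seconds).
- ik(position, orientation): joint angles nearest the present ones, or None.
- read_state(): the state.
- snapshot(name): name is "side" or "top" or "wrist"; returns the picture (480x640x3 uint8, red, green, blue); there is no depth.
- camera_info(name): a dict with "mtx" (3x3 intrinsics, pixels), "extrinsics" (4x4, takes a point from camera to world coordinates); the wrist camera has in their place "hand_eye" (4x4, takes a point from camera to tool coordinates, whose origin is the TCP and whose axes are the flange's). Camera axes: x right, y down, z forward; pixel columns grow to the right and rows downward; lengths in mm; the calibration is good to about 2 mm. The wrist camera is an equidistant fisheye: a pixel r from the principal point sees the ray r / f radians off the axis. A picture is of the moment at which its call begins: read the wrist's pose just before it. camera_info takes no time and is no camera call.
A pose or a line that the arm cannot do raises PlanningError and nothing moves.
- sign_off(): hands the job in; it is judged then, once.
Trained networks look in the newest picture that a camera, given by its name, has taken for a name from the list of things; names that differ only in an ending like _2 or _b are one class to them, and where a whole thing is asked for, a point or a joint stands for the part that bears it (a point fixed in the world has none). Each returns a list of dicts, best first, with "conf" (0 to 1); they miss things now and then, are a little off and sometimes report something else, mostly with a low value. They report only what shows in the picture. A call takes as long as a camera call.
- search_frame(camera, label): "location" ([x, y, z] in mm, in world coordinates, good to about 4 mm: the middle of the surface that is visible of it).
- place_of(camera, label): "location" ([x, y, z] in mm, in world coordinates, good to about 4 mm: a listed point, or the origin of a listed thing).
The state is a dict: "time": time; "q": joint angles; "joint_velocities": joint speeds; "tau": joint torques, N m; "position": TCP position; "tool_rot": TCP orientation; "wrist_force": force on the tool from outside, world axes, zero at the start; "torque": the same for the moment, N m; "grip_width": opening from 0.0 (shut) to 1.0 (fully open); "gripper_force": force on a finger pad.
Only numpy, scipy, OpenCV 4.12 (cv2) and the standard library are available. Lean on these libraries where they do the work, as an engineer would, in place of code of your own. Each camera call takes 0.05 s, during which the arm holds its last target. There are 200 camera calls.

## Working session

There is one attempt and no reset: what is moved stays moved. The work goes in short steps, each a Python script; the robot and the scene stay as the last script left them, time stands still between calls to the robot, and variables do not carry over. Pictures are saved under pics/ and viewed, at most 10 in all, crops included, and the job is handed in when it is done.

```bash
mkdir -p pics; python3 - <<'E'
from rig import *
import cv2,numpy as np
s=read_state();print(s['time'],s['position'],s['tool_rot'],s['grip_width'])
for c in("top","side"):
    im=snapshot(c);cv2.imwrite(f"pics/{c}0.png",im[:,:,::-1])
    for l in("warmer","lever_left_tip","lever_right_tip","mug","cup","teaspoon","supplement","peeler","pink_box"):
        print(c,l,[(np.round(d['location'],1).tolist(),round(d['conf'],2)) for d in place_of(c,l)[:2]])
E
```

```text
0.0 [275.37002164 560.44603405 221.90931263] [ 2.26404978e-01  9.74032960e-01 -7.39840215e-04 -1.77128361e-04] 1.002669126478453
top warmer [([542.4, -82.2, 1.9], 0.55)]
top lever_left_tip [([482.4, -44.3, 82.9], 0.41)]
top lever_right_tip [([588.7, -12.7, 48.7], 0.64), ([465.2, -191.2, 82.9], 0.49)]
top mug [([568.1, -164.4, 43.0], 0.93)]
top cup [([587.5, -12.3, 47.1], 0.91)]
top teaspoon [([359.3, -163.2, 0.9], 0.63)]
top supplement [([436.0, 175.7, -1.9], 0.86)]
top peeler [([432.1, -334.8, -2.4], 0.63)]
top pink_box [([634.7, -335.4, -1.2], 0.85)]
side warmer [([540.7, -83.0, -1.9], 0.67)]
side lever_left_tip [([486.4, -42.3, 76.1], 0.55)]
side lever_right_tip [([467.8, -194.7, 81.3], 0.57)]
side mug [([572.8, -162.3, 47.1], 0.57)]
side cup [([586.3, -15.7, 45.6], 0.65)]
side teaspoon [([363.1, -163.1, -1.1], 0.66)]
side supplement [([437.7, 176.9, -0.3], 0.73)]
side peeler [([586.5, -14.2, 43.8], 0.64), ([433.3, -336.6, 1.1], 0.63)]
side pink_box [([634.4, -334.1, -0.3], 0.56)]
```

View pics/top0.png

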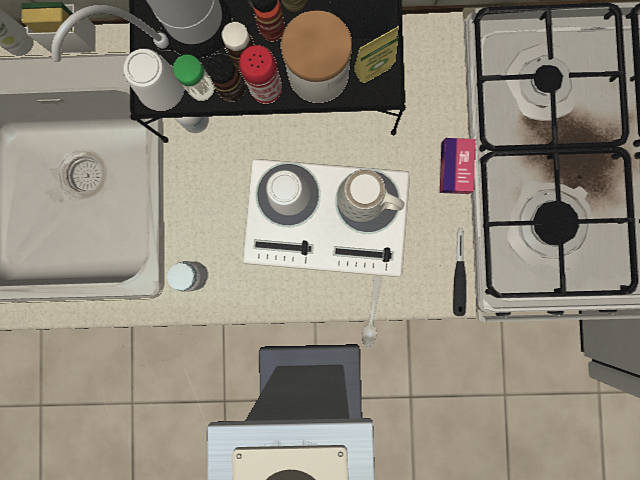

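View pics/side0.png

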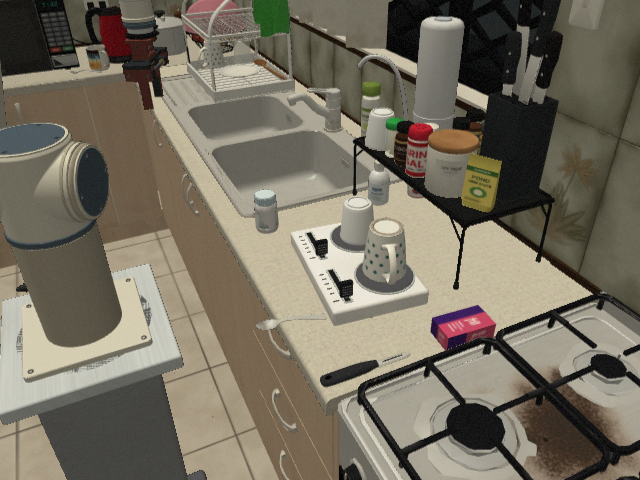

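The mug is on the right plate (top view, about (365,195)), so the job is the right lever, with its paddle at (388,254) at the off end. The cup is at (290,190) and the left lever at (306,247). The networks' positions agree with a warmer yaw of about -0.117 rad. Next I'll close the fingers, tilt the tool slightly back from the mug, and come down to the right of the lever.

```bash
cat > h.py <<'E'
from rig import *
import numpy as np, cv2
from scipy.spatial.transform import Rotation as Ro
yaw=-0.117
ex=np.array([np.cos(yaw),np.sin(yaw),0]); u=np.array([-np.sin(yaw),np.cos(yaw),0]); ez=np.array([0,0,1.])
L0=np.array([541.5,-82.6,0])-62*ex-119*u       # right lever centre at off
t=0.25
z=np.sin(t)*ex-np.cos(t)*ez
def quat(sg): y=sg*u; return Ro.from_matrix(np.c_[np.cross(y,z),y,z]).as_quat()
def P(s,h): return L0+s*u+h*ez   # s: TCP along travel from lever centre at off
E
python3 - <<'E'
from h import *
c=[(ik(P(-48,220),quat(g)),g) for g in(1,-1)]
print(L0,c)
q0=read_state()['q']
g=min((np.abs(q-q0).max(),g) for q,g in c if q is not None)[1]
print(g)
gripper_close()
move_ptp(P(-48,220),quat(g)); move_straight(P(-48,62),speed=120)
s=read_state();print(s['time'],s['position'],P(-48,62),s['wrist_force'],s['grip_width'])
im=snapshot("top")
for l in("lever_left_tip","lever_right_tip","warmer"):print(l,[(np.round(d['location'],1).tolist(),round(d['conf'],2)) for d in place_of("top",l)[:2]])
w=snapshot("wrist")
s2=snapshot("side")
for l in("lever_left_tip","lever_right_tip"):
  for c in("wrist","side"):print(c,l,[(np.round(d['location'],1).tolist(),round(d['conf'],2)) for d in place_of(c,l)[:2]])
a=cv2.resize(s2[200:340,240:440],(800,560))
cv2.imwrite("pics/side1.png",a[:,:,::-1]);cv2.imwrite("pics/wrist1.png",w[:,:,::-1])
E
```

```text
[ 466.03261872 -193.54897189    0.        ] [(array([-0.57011099,  0.18006744,  2.0151954 ,  0.16362199,  0.72733731,
       -2.13429886]), 1), (array([-0.57011099,  0.18006744,  2.0151954 ,  0.16362199,  0.72733731,
        1.00729379]), -1)]
-1
6.7 [ 460.84272551 -241.47263144   62.59202222] [ 460.42942286 -241.2208105    62.        ] [-0.5826962  -0.06095134 -0.06761599] 0.006962896414647636
lever_left_tip [([478.6, -43.1, 87.9], 0.39)]
lever_right_tip []
warmer [([539.9, -80.2, -1.8], 0.68)]
wrist lever_left_tip []
side lever_left_tip []
wrist lever_right_tip [([468.1, -189.3, 84.9], 0.85), ([542.8, -81.8, -2.9], 0.34)]
side lever_right_tip []
```

View pics/wrist1.png

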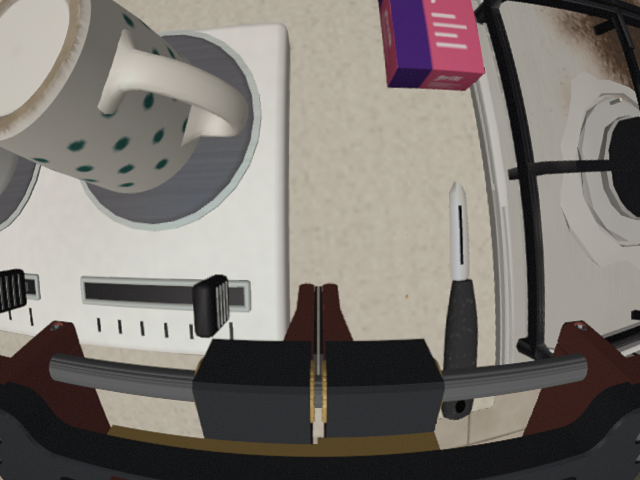

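View pics/side1.png

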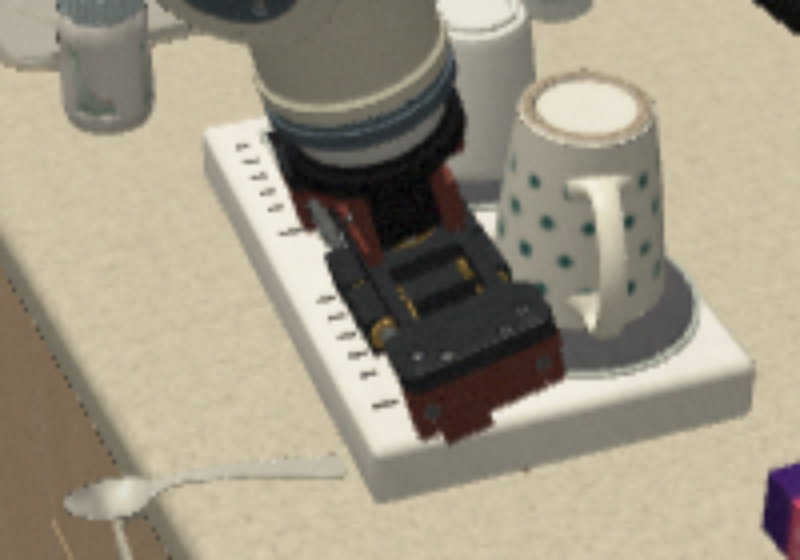

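The wrist view shows the right lever at (211,305) with the closed fingertips at (318,290) to its right, clear of the mug and its handle. The side crop shows the gripper body clear of the mug. Now I'll push in 1 mm steps while logging the force, and stop at the first snap.

```bash
cat >> h.py <<'E'
def push(s,smax):
    """1 mm steps until force peaks and falls (snap) or smax; returns s, log"""
    f0=-read_state()['wrist_force']@u; pk=0; log=[]
    while s<smax:
        s+=1; move_straight(P(s,62),speed=15)
        r=read_state(); f=-r['wrist_force']@u; f-=f0 if not log else f0
        log.append((s,round((r['position']-L0)@u,1),round(f,1))); pk=max(pk,f)
        if f>12: print("HIGH");break
        if pk>2 and f<0.5*pk: break
    return s,log,r['time']
E
python3 - <<'E'
from h import *
move_straight(P(-27,62),speed=60)
print(read_state()['time'],read_state()['wrist_force']@u)
print(push(-27,6))
pause(0.4)
w=snapshot("wrist");print([(np.round(d['location'],1).tolist(),round(d['conf'],2)) for d in place_of("wrist","lever_right_tip")[:2]])
cv2.imwrite("pics/wrist2.png",w[:,:,::-1]);print(read_state()['time'])
E
```

```text
7.7 0.5407489216484206
(0, [(-26, np.float64(-26.1), np.float64(1.4)), (-25, np.float64(-25.1), np.float64(0.4)), (-24, np.float64(-23.9), np.float64(0.7)), (-23, np.float64(-22.9), np.float64(0.8)), (-22, np.float64(-21.9), np.float64(0.4)), (-21, np.float64(-20.9), np.float64(0.7)), (-20, np.float64(-20.0), np.float64(0.6)), (-19, np.float64(-18.9), np.float64(0.7)), (-18, np.float64(-17.9), np.float64(0.3)), (-17, np.float64(-16.9), np.float64(0.7)), (-16, np.float64(-16.0), np.float64(0.4)), (-15, np.float64(-14.9), np.float64(0.5)), (-14, np.float64(-14.0), np.float64(0.5)), (-13, np.float64(-12.9), np.float64(1.4)), (-12, np.float64(-11.9), np.float64(1.3)), (-11, np.float64(-11.0), np.float64(0.6)), (-10, np.float64(-10.0), np.float64(-0.0)), (-9, np.float64(-9.0), np.float64(0.9)), (-8, np.float64(-7.9), np.float64(0.4)), (-7, np.float64(-6.9), np.float64(0.3)), (-6, np.float64(-5.9), np.float64(0.5)), (-5, np.float64(-5.0), np.float64(1.6)), (-4, np.float64(-4.3), np.float64(4.8)), (-3, np.float64(-3.2), np.float64(5.1)), (-2, np.float64(-2.0), np.float64(4.4)), (-1, np.float64(-0.9), np.float64(3.2)), (0, np.float64(0.2), np.float64(1.9))], 14.45)
[([469.5, -180.0, 84.3], 0.77)]
14.95
```

View pics/wrist2.png

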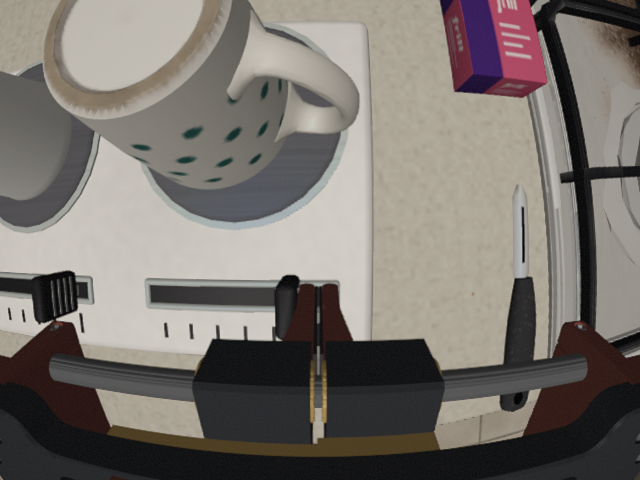

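Not snapped yet. The force starts at s≈-5.5 (travel 8) and is easing off just before the first crest; the network puts the lever at travel ≈13.6. In the picture the lever at (287,305) is touching the fingertip. So travel ≈ s+13.7, which puts the crests at s≈2.3, 18.3 and 34.3. I'll go about 2.5 mm past each one and pause there.

```bash
cat >> h.py <<'E'
def steps(s,e):
    log=[]
    while s<e:
        s=min(s+1,e); move_straight(P(s,62),speed=15)
        f=-read_state()['wrist_force']@u; log.append((s,round(float(f),1)))
        if f>12: print("HIGH");break
    print(log,read_state()['time'])
def tip():
    w=snapshot("wrist");print('travel',[(round(float((np.array(d['location'])-L0)@u),1),round(d['conf'],2)) for d in place_of("wrist","lever_right_tip")[:1]],read_state()['time']);return w
E
python3 - <<'E'
from h import *
steps(0,5); pause(0.5); w=tip()
cv2.imwrite("pics/wrist3.png",w[:,:,::-1])
E
```

```text
[(1, 1.9), (2, 0.3), (3, -0.8), (4, 0.2), (5, -0.2)] 16.2
travel [(25.1, 0.96)] 16.8
```

View pics/wrist3.png

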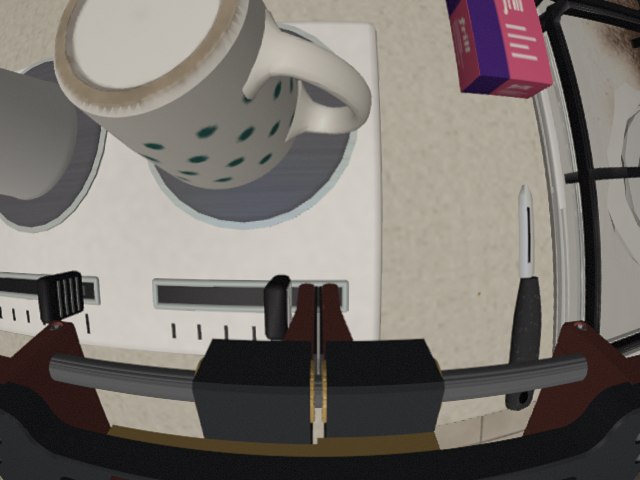

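The lever at (276,305) has jumped ahead of the fingertip, leaving a small gap: it is in click 1. Next is click 2.

```bash
python3 - <<'E'
from h import *
steps(5,21); pause(0.5); w=tip()
cv2.imwrite("pics/wrist4.png",w[200:360,:,::-1])
E
```

```text
[(6, -0.3), (7, 0.1), (8, -0.6), (9, 0.6), (10, 0.2), (11, 0.3), (12, 4.0), (13, 3.6), (14, 1.7), (15, 1.7), (16, 0.9), (17, 0.4), (18, 0.5), (19, -0.9), (20, 0.1), (21, -0.2)] 20.8
travel [(42.2, 0.91)] 21.4
```

View pics/wrist4.png

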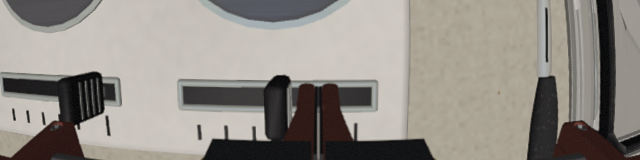

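The lever is in click 2, with a gap ahead of the finger and three dashes still to its left. Next is click 3, then I back off and retreat.

```bash
python3 - <<'E'
from h import *
steps(21,37); pause(0.3); w=tip()
move_straight(P(22,62),speed=60); move_straight(P(22,200),speed=120)
w=tip(); cv2.imwrite("pics/wrist5.png",w[:,:,::-1])
E
```

```text
[(22, 0.1), (23, 0.0), (24, -0.9), (25, 0.4), (26, 0.6), (27, 0.2), (28, 2.5), (29, 3.4), (30, 1.6), (31, 1.1), (32, 0.2), (33, 0.8), (34, -0.4), (35, 0.2), (36, 0.5), (37, 0.6)] 25.4
travel [(56.6, 0.91)] 25.8
travel [(55.8, 0.61)] 27.6
```

View pics/wrist5.png

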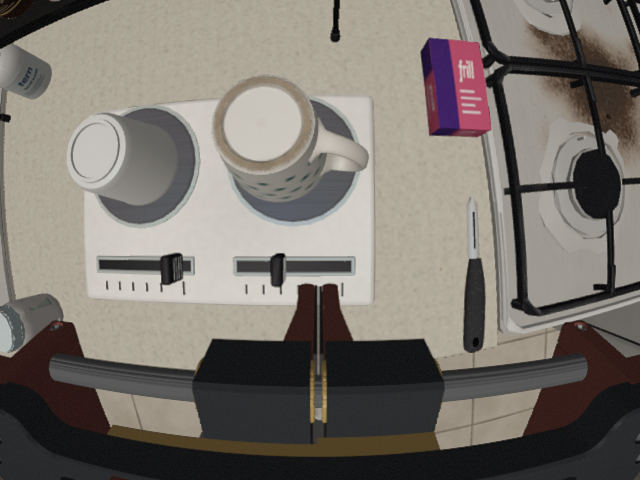

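The right lever at (278,270) is in click 3, with dashes 4 and 5 still to its left at (263,290) and (247,290). The left lever at (172,268) is still off, the mug and cup haven't moved, and the gripper is clear.

```bash
python3 -c "
from rig import *
print(sign_off())"
```

```text
the job is handed in; nothing more can be done
None
```

I pushed the lever in front of the mug's plate (the right one) to its third click, pausing about half a second in clicks 1 and 2, and it never went on to the fourth; the left lever stayed off, the mug and cup did not move, and the job was handed in at about 28 s.

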